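Set the stirrer's speed and start it

TASK

The beaker on the heating stirrer is ready to be stirred: with a fingertip push the pointer of the speed selector clockwise, click by click, until it rests in position 5 (the fifth click after the off dot) without ever running past it, and then press the start button fully down and let it come up again. Push only, never pinch the selector or force it, and do not press start before the speed is set. Leave the round heat dial, the beaker and the things round the stirrer as they are.

Things in the scene. Friction and masses are not known exactly. Their poses are not given: they have to be found in the camera images.
- stirrer: White stirrer, fixed, 262 (x) by 250 (y) mm. Origin on the bench under its centre; x points from its front (robot's side) to its back, y to its left, z up. Front half: control deck 45 mm high, x -131 to 0 mm, with speed selector (right), heat dial (left), start button (between, near the front edge). Back half 60 mm high; its round metal plate (124 mm, centre x +68, top at 66) carries the beaker.
- speed_selector (a joint): Angle of the speed selector, rad: 0 = off (end stop), grows clockwise seen from above. Positions 0 to 7 are spring detents 0.5236 (30 degrees) apart: 5 reads 2.618, 7 (end stop) 3.665. Starts between 0 and 1.2 and snaps into the nearest of 0, 1, 2. Pushed past the crest midway to the next position it snaps there and stays; that takes 2 to 4 N at the pointer.
- selector_axis (a point): On the selector's vertical axis (stirrer x -74, y -62 mm), 21 mm above the deck. Black disc 80 mm across, its top 9 mm above the deck; central hub 18 mm across and one radial fin, the pointer, 8 mm thick, from hub to 42 mm from the axis; both rise to 33 mm above the deck. Marks on the deck 46 mm from the axis: a round dot for off, then seven bars for 1 to 7, each longer than the last.
- pointer_tip (a point): Outer end of the pointer fin, 42 mm from the axis, 21 mm above the deck; turns with the selector. At off the fin points 105 degrees anticlockwise (from above) from the stirrer's x axis, to the left and slightly to the front; in position 5 it points 45 degrees clockwise from that x axis, to the right and back.
- start_button (a joint): Start button: white round spring button 24 mm across in a grey housing, at x -102, y +18 mm of the stirrer. Value is its travel in m: 0 up, 0.006 fully down, which takes about 5 N. It comes up by itself.
- start_button_top (a point): Centre of the top face of the start button; it is pressed straight down.
- heat_dial (a joint): Angle in rad of the heat dial, a plain round black knob, 42 mm across and 18 mm high, at x -78, y +80 mm of the stirrer; turns freely, without clicks; not to be turned.
- heat_mark (a point): Point on the white line of the heat dial, 19 mm from its axis, on its top.
- beaker: Glass beaker, 53 mm across, 70 mm high, loose on the plate; origin at the centre of its underside, z up.
- petri: Petri dish with lid, 60 mm across, 15 mm high, loose on the bench to the right of the stirrer; origin at the centre of its underside.
- small_bottle: Small reagent bottle, 45 mm across, 92 mm high, loose on the bench to the left of the stirrer; origin at the centre of its underside.
- bung: Cream rubber stopper, 24 mm across, 22 mm high, loose on the bench to the left of the stirrer, near its front; origin at the centre of its underside.

How it is judged:
By the outcome, as a careful person would: the job done as asked, in the order asked, and still so for the second after the job is handed in, with the robot touching nothing.
It also fails if it takes over 61 s, if anything falls off the work surface, if the arm or the gripper's body presses on something with over 40 N, if the wrist force passes 120 N, or if a joint passes its speed limit or range.

ROBOT

A 6-joint arm with a two-finger parallel gripper is mounted at the origin on a cart in front of the work surface, level with it; the furniture and walls round the work are solid. World frame = base frame: x ahead of the robot, y to its left, z up, the work surface at z = 0. Lengths are in m, angles in rad, forces in N, time in s.
With the tool pointing down it reaches from about 0.375 to 0.9 m from the base axis. Payload 3.1 kg.
Tool frame: the origin (TCP) lies between the finger pads; the fingertips stand 17 mm ahead of it and the grasp point (between the pads) lies 2 mm behind it (robot.nose_length is the distance from the TCP to the fingertips, in m); z points along the fingers, y is the line along which they close (so a half turn about z gives the same grasp; the last joint's range is limited). The gripper opens to 87 mm and grips with 3 to 60 N. Pads are 19 mm wide; open, the fingers measure 117 mm over their backs; the gripper's body (75 mm by 190 mm) begins 51 mm behind the grasp point.
Start: joints at [0.95, 0.527, 1.433, -0, 1.181, -0.178], TCP at [0.268, 0.565, 0.24] pointing down, gripper open.
Joint ranges: [-3.08, 3.08], [-0.75, 2.2], [0.22, 2.44], [-1.43, 4.57], [0, 2.65], [-2.85, 2.85]. Speed limits (rad/s): [2.79, 2.79, 3.14, 3.14, 3.14, 3.14].

INTERFACE

Orientations are given as a unit quaternion [x, y, z, w].
In Python, from rig import robot, cams gives the robot as it stands.
- The arm moves only by the shell command python3 -m pendant 'ROWS' [FORCE]. ROWS is JSON, a list of rows, each an object with "jaw": the opening, from 0 (shut) to 1 (fully open); "linear": the shift along the tool's x, y, z in cm, a list of three; "twist": the turn about the tool's z in degrees. A call has 1 to 12 rows; each row shifts and turns the commanded pose from where the row before left it, along the tool's axes as they then stand; what a row does not reach is not made up. A row lasts 1/12 s, in which the tool goes at most 41.7 mm and 7.16 degrees, less where a joint would pass 70% of its speed; a pose out of reach is approached as far as the arm can. A call is refused whole if a number of a shift passes 4.17 or a number of a turn 7.16, either way. A call with a gripper value outside its range is refused whole. The fingers move at their own pace and stop on an object; FORCE is the grip in N (left out, the last holds). Time passes only in rows, so rows that do not move let the fingers close. It gives the time, the measured TCP pose, the force, the opening and the grip force at its end, in the units of the state.
- robot.get_obs(): the state, without advancing time (a new reading comes with each control period).
- cams.camera(name): name is "side" or "top" or "wrist"; returns a dict with "color" (400x640x3 uint8, blue, green, red), "depth" (400x640 float32, m along the optical axis (not along the pixel's ray), 0 where there is no reading), "fov_y" (degrees; the focal length in pixels is half the picture's height over the tangent of half this angle, whatever the lens; pixels are square), "cx", "cy" (the principal point, pixels), "view" (4x4, takes a point from world to camera coordinates). Camera axes: x right, y down, z forward; pixel columns grow to the right and rows downward; lengths in m; the calibration is good to about 2 mm. A picture is of the moment at which its call begins.
- robot.hand_in(): hands the job in; it is judged then, once.
The state is a dict: "time": time; "q": joint angles; "joint_velocities": joint speeds; "joint_torque": joint torques, N m; "position": TCP position; "tool_rot": TCP orientation; "ft_force": force on the tool from outside, world axes, zero at the start; "moment": the same for the moment, N m; "grip_width": finger opening in m; "grip_force": force on a finger pad.
Only numpy, scipy, OpenCV 4.12 (cv2) and the standard library are available. Lean on these libraries where they do the work, as an engineer would, in place of code of your own. Each camera call takes 0.05 s, during which the arm holds its last target. There are 200 camera calls.

## Working session

There is one attempt and no reset: what is moved stays moved. The work goes in short steps, Python scripts to look and compute and a shell command to move; the robot and the scene stay as the last step left them, time stands still between calls to the robot, and variables do not carry over. Pictures are saved under pics/ and viewed, at most 10 in all, crops included, and the job is handed in when it is done.

```bash
mkdir -p pics; ls; cat > h.py <<'E'
import numpy as np, cv2
from rig import robot, cams
def K(c):
    f=c["color"].shape[0]/2/np.tan(np.radians(c["fov_y"])/2); return f,c["cx"],c["cy"]
def ray(c,u,v,z):
    f,cx,cy=K(c); V=np.array(c["view"]); R,t=V[:3,:3],V[:3,3]
    o=-R.T@t; d=R.T@np.array([(u-cx)/f,(v-cy)/f,1]); return o+d*(z-o[2])/d[2]
def dep(c,u,v):
    f,cx,cy=K(c); V=np.array(c["view"]); R,t=V[:3,:3],V[:3,3]; d=c["depth"][int(v),int(u)]
    return R.T@(np.array([(u-cx)/f*d,(v-cy)/f*d,d])-t)
def proj(c,p):
    f,cx,cy=K(c); q=(np.array(c["view"])@np.append(p,1))[:3]; return q[0]/q[2]*f+cx,q[1]/q[2]*f+cy
E
python3 - <<'E'
from h import *
import pickle
for n in("top","side"):
    c=cams.camera(n); pickle.dump(c,open(n+".pkl","wb")); cv2.imwrite(f"pics/{n}0.png",c["color"])
    V=np.array(c["view"]); print(n,c["fov_y"],c["cx"],c["cy"],-V[:3,:3].T@V[:3,3],V[2,:3])
o=robot.get_obs(); print(o["time"],o["position"],o["tool_rot"],o["ft_force"],robot.nose_length)
E
```

```text
pics
top 50.13991635272704 316.8061121887736 198.57499881217382 [ 0.48241626 -0.00424648  0.95764749] [ 0.15497784 -0.00378071 -0.98791071]
side 49.16158686163086 315.9599254028407 195.64589142626505 [0.09180235 0.18939031 0.70930407] [ 0.63062255 -0.22525424 -0.74268145]
0.1 [0.26740747 0.56419826 0.2386852 ] [ 2.19604459e-01  9.75588500e-01 -9.10033652e-04 -3.64309968e-04] [-0.10536241  0.53523609  0.41483201] 0.017
```

View pics/top0.png

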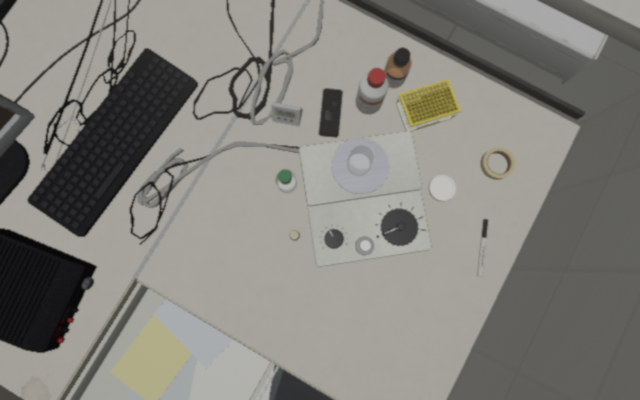

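View pics/side0.png

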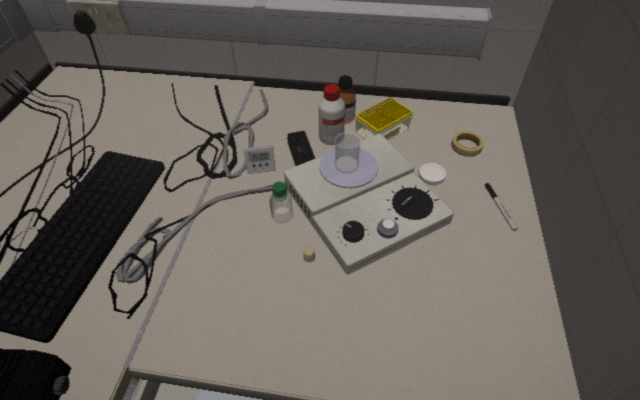

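The top view shows the stirrer with the selector disc near (400,227), the start button (365,245) and the heat dial (334,239). The pointer line runs left from the hub. Next I measure these and zoom in.

```bash
python3 - <<'E'
from h import *
import pickle
P={}
for n,(xs,ys) in {"top":((315,435),(195,268)),"side":((330,450),(175,250))}.items():
    c=pickle.load(open(n+".pkl","rb")); g=cv2.cvtColor(c["color"],cv2.COLOR_BGR2GRAY)
    x0,x1=xs;y0,y1=ys
    m=(g<75).astype(np.uint8); m[:y0]=0;m[y1:]=0;m[:,:x0]=0;m[:,x1:]=0
    cs,_=cv2.findContours(m,cv2.RETR_EXTERNAL,cv2.CHAIN_APPROX_NONE)
    for k in sorted(cs,key=cv2.contourArea)[-2:]:
        (u,v),ax,an=cv2.fitEllipse(k); A=cv2.contourArea(k); z=.054 if A>400 else .063
        p=ray(c,u,v,z); print(n,A,(u,v),ax,p.round(4),dep(c,u,v).round(4)); P[n,A>400]=p
    cv2.imwrite(f"pics/{n}1.png",cv2.resize(c["color"][y0-5:y1+5,x0-5:x1+5],None,fx=6,fy=6,interpolation=cv2.INTER_CUBIC))
    s,h=P[n,True],P[n,False]
    yaw=np.arctan2(*(h-s)[1::-1])-np.arctan2(142,-4); print("dist",np.hypot(*(h-s)[:2]),"yaw",np.degrees(yaw))
    R=np.array([[np.cos(yaw),-np.sin(yaw)],[np.sin(yaw),np.cos(yaw)]])
    o=s[:2]-R@[-.074,-.062]; b=o+R@[-.102,.018]; print("origin",o,"button",b, "px",proj(c,[*b,.055]))
E
```

```text
top 89.5 (337.02294921875, 238.08631896972656) (9.129317283630371, 17.559656143188477) [ 0.539  -0.0493  0.063 ] [ 0.5389 -0.0493  0.0642]
top 906.5 (399.1531677246094, 226.91958618164062) (33.598331451416016, 34.46516799926758) [ 0.5623 -0.1818  0.054 ] [ 0.5603 -0.1772  0.0771]
dist 0.1344640242872073 yaw 8.370028588997275
origin [ 0.626483   -0.10964136] button [ 0.52294926 -0.10668077] px (np.float64(364.23093605041225), np.float64(245.79798097297953))
side 330.5 (353.1753234863281, 231.54295349121094) (20.257232666015625, 21.094348907470703) [ 0.5315 -0.0388  0.063 ] [ 0.5304 -0.0382  0.0647]
side 959.0 (412.3390197753906, 203.19215393066406) (30.598342895507812, 40.02429962158203) [ 0.5588 -0.1792  0.054 ] [ 0.5561 -0.177   0.0578]
dist 0.14301015442497564 yaw 9.380290477468117
origin [ 0.62168148 -0.10595057] button [ 0.51811164 -0.10481589] px (np.float64(388.08204825704735), np.float64(229.0854124939283))
```

View pics/top1.png

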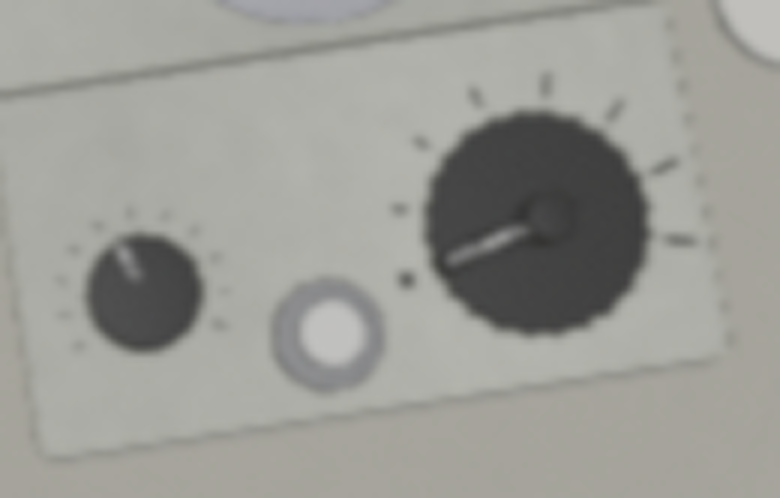

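The pointer is at off: its line lies along the direction to the dot, at crop pixel (407,280). The stirrer yaw is about 9°, and the axis is near (0.5605, -0.180). I'll move over the selector with the jaws closed.

```bash
python3 -m pendant '[{"jaw":0,"linear":[-1.2,-1.2,0],"twist":0},{"jaw":0,"linear":[-2.3,-2.3,0],"twist":0},{"jaw":0,"linear":[-2.3,-2.3,0],"twist":0},{"jaw":0,"linear":[-2.3,-2.3,0],"twist":0},{"jaw":0,"linear":[-2.3,-2.3,0],"twist":0},{"jaw":0,"linear":[-2.3,-2.3,0],"twist":0},{"jaw":0,"linear":[-2.3,-2.3,0],"twist":0},{"jaw":0,"linear":[-2.3,-2.3,0],"twist":0},{"jaw":0,"linear":[-2.3,-2.3,0],"twist":0},{"jaw":0,"linear":[-2.3,-2.3,0],"twist":0},{"jaw":0,"linear":[-2.3,-2.3,0],"twist":0},{"jaw":0,"linear":[-2.3,-2.3,0],"twist":0}]' 10
python3 -m pendant '[{"jaw":0,"linear":[-2.3,-2.3,0],"twist":0},{"jaw":0,"linear":[-2.3,-2.3,0],"twist":0},{"jaw":0,"linear":[-2.3,-2.3,0],"twist":0},{"jaw":0,"linear":[-2.3,-2.3,0],"twist":0},{"jaw":0,"linear":[-2.3,-2.3,0],"twist":0},{"jaw":0,"linear":[-2.3,-2.3,0],"twist":0},{"jaw":0,"linear":[-2.3,-2.3,0],"twist":0},{"jaw":0,"linear":[-2.3,-2.3,0],"twist":0},{"jaw":0,"linear":[-2.3,-2.3,0],"twist":0},{"jaw":0,"linear":[-2.3,-2.3,0],"twist":0},{"jaw":0,"linear":[-2.3,-2.0,0],"twist":0},{"jaw":0,"linear":[0,0,0],"twist":0}]'
python3 - <<'E'
from h import *
import pickle
c=cams.camera("wrist"); pickle.dump(c,open("w.pkl","wb")); cv2.imwrite("pics/w0.png",c["color"])
o=robot.get_obs(); print(o["time"],o["position"],o["tool_rot"],o["grip_width"],o["ft_force"])
E
```

```text
time: 1.1
position: [0.3936, 0.2102, 0.2394]
tool_rot: [0.219, 0.976, -0.0, -0.0]
ft_force: [1.1, 1.4, -0.3]
grip_width: 0.0148
grip_force: 0.0
time: 2.1
position: [0.5183, -0.1283, 0.2396]
tool_rot: [0.222, 0.975, -0.001, 0.003]
ft_force: [0.7, -0.9, 0.1]
grip_width: 0.0008
grip_force: 0.0
2.15 [ 0.51633638 -0.12537366  0.23921935] [ 2.21436648e-01  9.75174543e-01 -2.45433532e-04  6.01666895e-04] 0.000903478391697397 [-1.14391084  0.66311287  0.57790835]
```

View pics/w0.png

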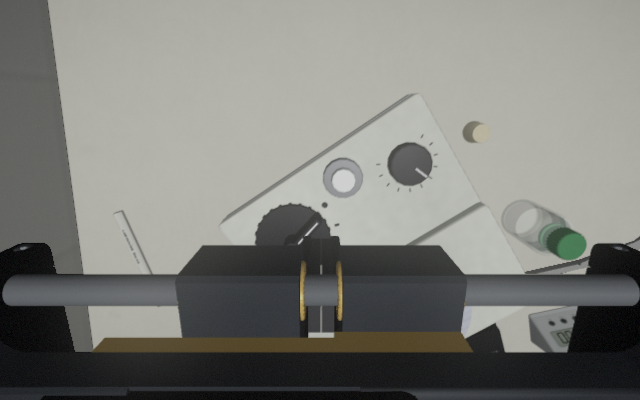

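The wrist view shows the button at (343,180), the heat dial at (410,163), and part of the selector near (292,235). The pointer still faces the dot at (325,205). I'll cross-check positions with this view.

```bash
python3 - <<'E'
from h import *
import pickle
c=pickle.load(open("w.pkl","rb")); g=cv2.cvtColor(c["color"],cv2.COLOR_BGR2GRAY)
def blob(m,x0,x1,y0,y1):
    k=np.zeros_like(g); k[y0:y1,x0:x1]=m[y0:y1,x0:x1]
    cs,_=cv2.findContours(k,cv2.RETR_EXTERNAL,cv2.CHAIN_APPROX_NONE); k=max(cs,key=cv2.contourArea); return cv2.fitEllipse(cv2.convexHull(k))
H=blob((g<110).astype(np.uint8),385,436,138,190); B=blob((g>205).astype(np.uint8),325,362,160,200)
print(H,B)
h=ray(c,*H[0],.063); print("heat",h,dep(c,*H[0])); d=dep(c,*B[0]); b=ray(c,*B[0],d[2]); print("btn",b,d)
print("deck depth",dep(c,380,200),"dot",ray(c,325,205,.045),"bung..")
yaw=np.arctan2(*(h-b)[1::-1])-np.arctan2(62,24); print(np.degrees(yaw),np.hypot(*(h-b)[:2]),"exp",np.hypot(.062,.024))
for yw in (yaw,np.radians(9.4)):
    R=np.array([[np.cos(yw),-np.sin(yw)],[np.sin(yw),np.cos(yw)]])
    print("axis",h[:2]+R@[.004,-.142],b[:2]+R@[.028,-.080])
# deck line fit: front edge & ridge yaw in top view
c=pickle.load(open("top.pkl","rb")); s=5/6
pts=[(310+u/6,190+v/6) for u,v in((60,460),(725,355))]; p,q=[ray(c,*t,.045) for t in pts]; print("front corners",p,q,np.degrees(np.arctan2(*(p-q)[1::-1]))-90,np.hypot(*(p-q)[:2]))
n=(310+548/6,190+215/6); t=(310+445/6,190+263/6); a=ray(c,*n,.078); e=ray(c,*t,.078); print("hub",a,"ptr",np.degrees(np.arctan2(*(e-a)[1::-1])))
bb=ray(c,310+333/6,190+331/6,d[2]);hh=ray(c,310+144/6,190+293/6,.060);print("top btn",bb,"heat",hh)
E
```

```text
((409.4368591308594, 163.37220764160156), (42.349082946777344, 43.95713424682617), 89.85519409179688) ((343.4595642089844, 180.19076538085938), (19.3155460357666, 19.666704177856445), 99.66626739501953)
heat [ 0.53636393 -0.04268468  0.063     ] [ 0.53624225 -0.0427594   0.06345872]
btn [ 0.52320945 -0.10615433  0.06678222] [ 0.52320945 -0.10615433  0.06678222]
deck depth [ 0.5634945  -0.08143764  0.04563107] dot [ 0.54389982 -0.1352924   0.045     ] bung..
9.452133637801015 0.06481849176422098 exp 0.06648308055437864
axis [ 0.56362937 -0.18209987] [ 0.56396718 -0.18046992]
axis [ 0.5635025  -0.18212462] [ 0.56389955 -0.18050697]
front corners [ 0.48024486 -0.01349658  0.045     ] [ 0.51535173 -0.24908023  0.045     ] 8.475890232823986 0.2381851072354311
hub [ 0.56239032 -0.18162092  0.078     ] ptr 114.33941413728964
top btn [ 0.5237057  -0.10800817  0.06678222] heat [ 0.53765484 -0.04312169  0.06      ]
```

```bash
python3 -m pendant '[{"jaw":0,"linear":[-1.2,-1.6,0],"twist":0},{"jaw":0,"linear":[-1.1,-1.5,0],"twist":0},{"jaw":0,"linear":[0,0,0],"twist":6.7},{"jaw":0,"linear":[0,0,0],"twist":6.7},{"jaw":0,"linear":[0,0,0],"twist":6.7},{"jaw":0,"linear":[0,0,2],"twist":6.7},{"jaw":0,"linear":[0,0,3],"twist":6.7},{"jaw":0,"linear":[0,0,3],"twist":6.5},{"jaw":0,"linear":[0,0,2],"twist":0},{"jaw":0,"linear":[0,0,1],"twist":0},{"jaw":0,"linear":[0,0,0],"twist":0},{"jaw":0,"linear":[0,0,0],"twist":0}]'
cat >> h.py <<'E'
AX=np.array([.5625,-.1812]); PHI0=114.4
def st():
    o=robot.get_obs(); n=o["tool_rot"]; ya=2*np.degrees(np.arctan2(n[1],n[0]))-90
    p=np.array(o["position"]); d=np.radians(ya+90); r=np.array([np.cos(d),np.sin(d)]); t=np.array([np.cos(d-np.pi/2),np.sin(d-np.pi/2)])
    ya=(ya+180)%360-180
    print("t",round(o["time"],2),"pos",p.round(4),"yang",round(ya,1),"radial",((p[:2]-AX)@r*1e3).round(1),"tang",((p[:2]-AX)@t*1e3).round(1),"face angle(=fin angle if touching, click deg)",round(PHI0-(ya+90),1),"F r/t/z",np.round([np.dot(o["ft_force"][:2],r),np.dot(o["ft_force"][:2],t),o["ft_force"][2]],1))
    return o
E
python3 -c "from h import *;st()"
```

```text
time: 3.15
position: [0.5225, -0.1597, 0.1296]
tool_rot: [0.54, 0.842, 0.0, -0.0]
ft_force: [0.5, -0.7, -0.5]
grip_width: 0.0003
grip_force: 0.0
t 3.15 pos [ 0.5225 -0.1597  0.1296] yang 24.7 radial 36.2 tang -27.4 face angle(=fin angle if touching, click deg) -0.3 F r/t/z [-0.8  0.2 -0.5]
```

```bash
python3 -m pendant '[{"jaw":0,"linear":[-0.4,0,1.2],"twist":0},{"jaw":0,"linear":[0,0,1.2],"twist":0},{"jaw":0,"linear":[0,0,1.2],"twist":0},{"jaw":0,"linear":[0,0,0.8],"twist":0},{"jaw":0,"linear":[0,0,0.4],"twist":0},{"jaw":0,"linear":[0,0,0],"twist":0},{"jaw":0,"linear":[0,0.3,0],"twist":0},{"jaw":0,"linear":[0,0.3,0],"twist":0},{"jaw":0,"linear":[0,0,0],"twist":0}]'
python3 - <<'E'
from h import *
st()
c=cams.camera("top"); cv2.imwrite("pics/t2.png",cv2.resize(c["color"][170:280,300:460],None,fx=5,fy=5,interpolation=cv2.INTER_CUBIC))
c=cams.camera("side"); cv2.imwrite("pics/s2.png",cv2.resize(c["color"][150:260,320:480],None,fx=5,fy=5,interpolation=cv2.INTER_CUBIC))
E
```

```text
time: 3.9
position: [0.5311, -0.1618, 0.0823]
tool_rot: [0.54, 0.842, 0.0, 0.001]
ft_force: [0.2, -0.0, -0.7]
grip_width: 0.0001
grip_force: 0.0
t 3.9 pos [ 0.5311 -0.1618  0.0823] yang 24.7 radial 30.8 tang -20.4 face angle(=fin angle if touching, click deg) -0.3 F r/t/z [-0.1  0.2 -0.7]
```

View pics/s2.png

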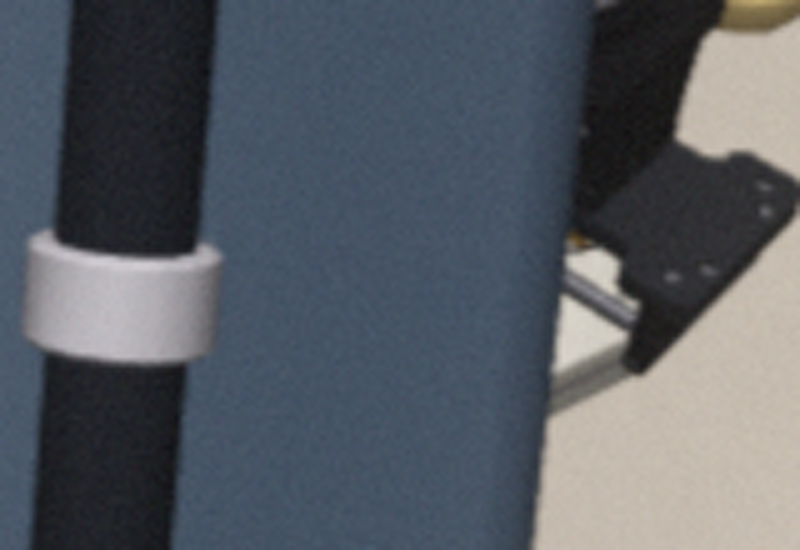

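```bash
python3 -m pendant '[{"jaw":0,"linear":[0.07,0.11,0],"twist":2},{"jaw":0,"linear":[0.07,0.11,0],"twist":2},{"jaw":0,"linear":[0.07,0.11,0],"twist":2},{"jaw":0,"linear":[0.07,0.11,0],"twist":2},{"jaw":0,"linear":[0.07,0.11,0],"twist":2}]'; python3 -c "from h import *;st()"
python3 -m pendant '[{"jaw":0,"linear":[0.07,0.11,0],"twist":2},{"jaw":0,"linear":[0.07,0.11,0],"twist":2}]'; python3 -c "from h import *;st()"
python3 -m pendant '[{"jaw":0,"linear":[0.07,0.11,0],"twist":2},{"jaw":0,"linear":[0.07,0.11,0],"twist":2},{"jaw":0,"linear":[0.07,0.11,0],"twist":2}]'; python3 -c "from h import *;st()"
```

```text
time: 4.42
position: [0.5337, -0.1563, 0.0818]
tool_rot: [0.612, 0.791, 0.0, 0.0]
ft_force: [-0.2, 0.8, 0.2]
grip_width: 0.0003
grip_force: 0.0
t 4.42 pos [ 0.5337 -0.1563  0.0818] yang 14.5 radial 31.3 tang -21.6 face angle(=fin angle if touching, click deg) 9.9 F r/t/z [ 0.8 -0.   0.2]
time: 4.58
position: [0.5353, -0.1545, 0.0818]
tool_rot: [0.639, 0.769, -0.0, 0.0]
ft_force: [-1.7, -1.4, -0.6]
grip_width: 0.0004
grip_force: 0.9
t 4.58 pos [ 0.5353 -0.1545  0.0818] yang 10.6 radial 31.2 tang -21.8 face angle(=fin angle if touching, click deg) 13.8 F r/t/z [-1.  -1.9 -0.6]
time: 4.83
position: [0.5379, -0.152, 0.0818]
tool_rot: [0.678, 0.735, -0.0, -0.0]
ft_force: [-1.8, -1.2, 0.7]
grip_width: 0.0003
grip_force: 0.7
t 4.83 pos [ 0.5379 -0.152   0.0818] yang 4.6 radial 31.0 tang -22.2 face angle(=fin angle if touching, click deg) 19.8 F r/t/z [-1.  -1.9  0.7]
```

```bash
for i in 1; do python3 -m pendant '[{"jaw":0,"linear":[0.07,0.12,0],"twist":2},{"jaw":0,"linear":[0.07,0.12,0],"twist":2}]'|tail -1; python3 -c "from h import *;st()"
python3 -m pendant '[{"jaw":0,"linear":[0.07,0.12,0],"twist":2},{"jaw":0,"linear":[0.07,0.12,0],"twist":2}]'|tail -1; python3 -c "from h import *;st()"; done
python3 - <<'E'
from h import *
c=cams.camera("wrist"); cv2.imwrite("pics/w2.png",c["color"])
c=cams.camera("top"); cv2.imwrite("pics/t2.png",cv2.resize(c["color"][170:280,300:460],None,fx=3,fy=3,interpolation=cv2.INTER_CUBIC))
a=cv2.imread("pics/w2.png");b=cv2.imread("pics/t2.png")
out=np.zeros((580,640,3),np.uint8); out[:250]=a[:250]; out[250:580,:480]=b; cv2.imwrite("pics/m2.png",out)
E
```

```text
grip_force: 0.5
t 5.0 pos [ 0.5403 -0.1504  0.0818] yang 0.5 radial 31.0 tang -21.9 face angle(=fin angle if touching, click deg) 23.9 F r/t/z [-0.8 -0.9  0.4]
grip_force: 0.3
t 5.17 pos [ 0.5428 -0.1489  0.0818] yang -3.5 radial 31.1 tang -21.6 face angle(=fin angle if touching, click deg) 27.9 F r/t/z [ 0.1 -1.4  0.9]
```

View pics/m2.png

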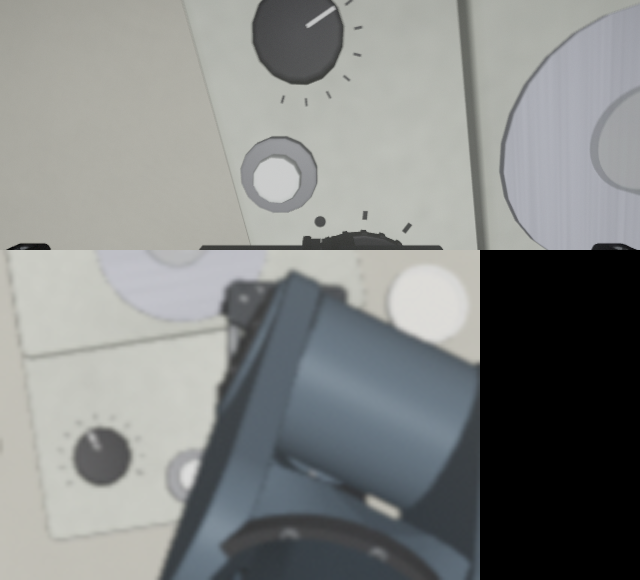

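The selector itself is hidden, with only its rim visible at (350,240) in the wrist view, so I continue by force. The push force is falling, as expected near the crest.

```bash
for i in 1; do python3 -m pendant '[{"jaw":0,"linear":[0.07,0.12,0],"twist":2}]'|tail -1; python3 -c "from h import *;st()"
python3 -m pendant '[{"jaw":0,"linear":[0.07,0.12,0],"twist":2}]'|tail -1; python3 -c "from h import *;st()"
python3 -m pendant '[{"jaw":0,"linear":[0.07,0.12,0],"twist":2}]'|tail -1; python3 -c "from h import *;st()"
python3 -m pendant '[{"jaw":0,"linear":[0.07,0.12,0],"twist":2}]'|tail -1; python3 -c "from h import *;st()"; done
```

```text
grip_force: 0.1
t 5.35 pos [ 0.5441 -0.1484  0.0817] yang -5.3 radial 31.0 tang -21.3 face angle(=fin angle if touching, click deg) 29.7 F r/t/z [-0.6 -0.4  0.8]
grip_force: 0.0
t 5.43 pos [ 0.5455 -0.1477  0.0817] yang -7.4 radial 31.0 tang -21.1 face angle(=fin angle if touching, click deg) 31.8 F r/t/z [-0.5 -1.3 -0.2]
grip_force: 0.0
t 5.52 pos [ 0.5469 -0.1472  0.0817] yang -9.4 radial 31.0 tang -20.9 face angle(=fin angle if touching, click deg) 33.8 F r/t/z [ 0.5  0.2 -0. ]
grip_force: 0.0
t 5.6 pos [ 0.5483 -0.1467  0.0817] yang -11.4 radial 31.0 tang -20.8 face angle(=fin angle if touching, click deg) 35.8 F r/t/z [-0.3  0.2  0.5]
```

```bash
cat > s.sh <<'E'
python3 -c "
from h import *
import sys
o=st()
print('grip',round(o['grip_force'],2))" | sed 's/face angle.*click deg)/face/'
E
python3 -m pendant '[{"jaw":0,"linear":[0.07,0.11,0],"twist":2},{"jaw":0,"linear":[0.07,0.11,0],"twist":2}]'>/dev/null; sh s.sh
python3 -m pendant '[{"jaw":0,"linear":[0.07,0.11,0],"twist":2}]'>/dev/null; sh s.sh
python3 -m pendant '[{"jaw":0,"linear":[0.07,0.11,0],"twist":2}]'>/dev/null; sh s.sh
python3 -m pendant '[{"jaw":0,"linear":[0.07,0.11,0],"twist":2},{"jaw":0,"linear":[0.07,0.11,0],"twist":2}]'>/dev/null; sh s.sh
python3 -m pendant '[{"jaw":0,"linear":[0.07,0.11,0],"twist":2},{"jaw":0,"linear":[0.07,0.11,0],"twist":2}]'>/dev/null; sh s.sh
python3 -m pendant '[{"jaw":0,"linear":[0.07,0.11,0],"twist":2},{"jaw":0,"linear":[0.07,0.11,0],"twist":2}]'>/dev/null; sh s.sh
python3 -m pendant '[{"jaw":0,"linear":[0.07,0.11,0],"twist":2}]'>/dev/null; sh s.sh
python3 -m pendant '[{"jaw":0,"linear":[0.07,0.11,0],"twist":2}]'>/dev/null; sh s.sh
```

```text
t 5.77 pos [ 0.5508 -0.1459  0.0817] yang -15.4 radial 30.9 tang -20.7 face 39.8 F r/t/z [-0.1  0.3  0.3]
grip 0.0
t 5.85 pos [ 0.552  -0.1455  0.0817] yang -17.4 radial 30.9 tang -20.7 face 41.8 F r/t/z [ 0.5 -0.1  0.5]
grip 0.0
t 5.93 pos [ 0.5529 -0.1451  0.0817] yang -19.4 radial 30.9 tang -21.1 face 43.8 F r/t/z [-1.5 -1.7  0.3]
grip 0.79
t 6.1 pos [ 0.5546 -0.1443  0.0815] yang -23.4 radial 30.7 tang -21.9 face 47.8 F r/t/z [-1.4 -2.6  1.4]
grip 0.83
t 6.27 pos [ 0.5574 -0.1439  0.0816] yang -27.4 radial 30.7 tang -21.7 face 51.8 F r/t/z [-1.1 -1.7 -0.1]
grip 0.65
t 6.43 pos [ 0.5602 -0.1437  0.0816] yang -31.4 radial 30.8 tang -21.4 face 55.8 F r/t/z [ 0.3 -0.8  1.1]
grip 0.44
t 6.52 pos [ 0.5617 -0.1437  0.0816] yang -33.4 radial 30.8 tang -21.3 face 57.8 F r/t/z [ 0.4 -0.1  0.7]
grip 0.33
t 6.6 pos [ 0.5632 -0.1438  0.0817] yang -35.4 radial 30.9 tang -21.1 face 59.8 F r/t/z [ 0.1 -0.3  0.4]
grip 0.21
```

Contact at 43° and the crest near 60° match the 30° period. I carry on the same way for positions 2 to 4.

```bash

python3 -m pendant '[{"jaw":0,"linear":[0.07,0.11,0],"twist":2},{"jaw":0,"linear":[0.07,0.11,0],"twist":2}]'>/dev/null; sh s.sh
python3 -m pendant '[{"jaw":0,"linear":[0.07,0.11,0],"twist":2},{"jaw":0,"linear":[0.07,0.11,0],"twist":2}]'>/dev/null; sh s.sh
python3 -m pendant '[{"jaw":0,"linear":[0.07,0.11,0],"twist":2},{"jaw":0,"linear":[0.07,0.11,0],"twist":2},{"jaw":0,"linear":[0.07,0.11,0],"twist":2}]'>/dev/null; sh s.sh
python3 -m pendant '[{"jaw":0,"linear":[0.07,0.11,0],"twist":2},{"jaw":0,"linear":[0.07,0.11,0],"twist":2}]'>/dev/null; sh s.sh
python3 -m pendant '[{"jaw":0,"linear":[0.07,0.11,0],"twist":2},{"jaw":0,"linear":[0.07,0.11,0],"twist":2},{"jaw":0,"linear":[0.07,0.11,0],"twist":2}]'>/dev/null; sh s.sh
python3 -m pendant '[{"jaw":0,"linear":[0.07,0.11,0],"twist":2},{"jaw":0,"linear":[0.07,0.11,0],"twist":2},{"jaw":0,"linear":[0.07,0.11,0],"twist":2}]'>/dev/null; sh s.sh
python3 -m pendant '[{"jaw":0,"linear":[0.07,0.11,0],"twist":2}]'>/dev/null; sh s.sh
```

```text
t 6.77 pos [ 0.5661 -0.1441  0.0817] yang -39.4 radial 30.9 tang -20.7 face 63.8 F r/t/z [-0.1 -0.6  0. ]
grip 0.0
t 6.93 pos [ 0.5687 -0.1446  0.0817] yang -43.4 radial 30.9 tang -20.7 face 67.8 F r/t/z [ 0.5 -0.8  0.9]
grip 0.0
t 7.18 pos [ 0.5725 -0.1454  0.0817] yang -49.4 radial 30.9 tang -20.7 face 73.8 F r/t/z [ 0.2 -0.7  0.8]
grip 0.58
t 7.35 pos [ 0.5739 -0.1455  0.0815] yang -53.4 radial 30.5 tang -21.9 face 77.8 F r/t/z [-0.5 -2.   1.3]
grip 1.04
t 7.6 pos [ 0.578  -0.1471  0.0816] yang -59.4 radial 30.7 tang -21.5 face 83.8 F r/t/z [ 0.3 -0.9  1.2]
grip 0.69
t 7.85 pos [ 0.5819 -0.1493  0.0817] yang -65.4 radial 30.9 tang -20.9 face 89.8 F r/t/z [ 0.3 -0.1  0.9]
grip 0.28
t 7.93 pos [ 0.5831 -0.1501  0.0817] yang -67.4 radial 30.9 tang -20.8 face 91.8 F r/t/z [ 0.3 -0.7  0. ]
grip 0.09
```

```bash

python3 -m pendant '[{"jaw":0,"linear":[0.07,0.11,0],"twist":2},{"jaw":0,"linear":[0.07,0.11,0],"twist":2}]'>/dev/null; sh s.sh
python3 -m pendant '[{"jaw":0,"linear":[0.07,0.11,0],"twist":2},{"jaw":0,"linear":[0.07,0.11,0],"twist":2},{"jaw":0,"linear":[0.07,0.11,0],"twist":2}]'>/dev/null; sh s.sh
python3 -m pendant '[{"jaw":0,"linear":[0.07,0.11,0],"twist":2},{"jaw":0,"linear":[0.07,0.11,0],"twist":2},{"jaw":0,"linear":[0.07,0.11,0],"twist":2}]'>/dev/null; sh s.sh
python3 -m pendant '[{"jaw":0,"linear":[0.07,0.11,0],"twist":2},{"jaw":0,"linear":[0.07,0.11,0],"twist":2},{"jaw":0,"linear":[0.07,0.11,0],"twist":2}]'>/dev/null; sh s.sh
python3 -m pendant '[{"jaw":0,"linear":[0.07,0.11,0],"twist":2},{"jaw":0,"linear":[0.07,0.11,0],"twist":2},{"jaw":0,"linear":[0.07,0.11,0],"twist":2}]'>/dev/null; sh s.sh
python3 -m pendant '[{"jaw":0,"linear":[0.07,0.11,0],"twist":2}]'>/dev/null; sh s.sh
python3 -m pendant '[{"jaw":0,"linear":[0.07,0.11,0],"twist":2}]'>/dev/null; sh s.sh
python3 - <<'E'
from h import *
c=cams.camera("wrist"); cv2.imwrite("pics/w3.png",c["color"])
E
```

```text
t 8.1 pos [ 0.5852 -0.1519  0.0817] yang -71.4 radial 30.9 tang -20.5 face 95.8 F r/t/z [-0.   1.1  0.5]
grip 0.0
t 8.35 pos [ 0.5882 -0.1545  0.0817] yang -77.4 radial 30.9 tang -20.5 face 101.8 F r/t/z [ 0.5 -0.1 -0.2]
grip 0.0
t 8.6 pos [ 0.5904 -0.1565  0.0816] yang -83.4 radial 30.6 tang -21.3 face 107.8 F r/t/z [-0.5 -2.1  1. ]
grip 1.06
t 8.85 pos [ 0.5931 -0.1598  0.0817] yang -89.4 radial 30.8 tang -21.1 face 113.8 F r/t/z [ 1.  -1.1  0.4]
grip 0.68
t 9.1 pos [ 0.5955 -0.1635  0.0817] yang -95.4 radial 31.1 tang -20.7 face 119.8 F r/t/z [ 0.6 -0.7 -0.5]
grip 0.28
t 9.18 pos [ 0.596  -0.1648  0.0817] yang -97.4 radial 31.1 tang -20.5 face 121.8 F r/t/z [ 0.4 -0.2 -0.1]
grip 0.08
t 9.27 pos [ 0.5964 -0.1661  0.0817] yang -99.4 radial 31.0 tang -20.4 face 123.8 F r/t/z [0.9 0.1 0. ]
grip 0.0
```

View pics/w3.png

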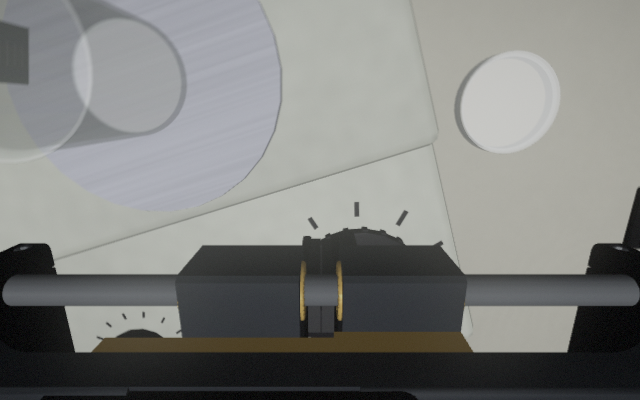

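Four snaps have been felt, so the selector should be at 4. The wrist view shows the beaker and plate clear of the gripper; the bar marks run from (313,223) to (437,245). Now the last click, watched closely.

```bash

python3 -m pendant '[{"jaw":0,"linear":[0.07,0.11,0],"twist":2},{"jaw":0,"linear":[0.07,0.11,0],"twist":2},{"jaw":0,"linear":[0.07,0.11,0],"twist":2},{"jaw":0,"linear":[0.07,0.11,0],"twist":2}]'>/dev/null; sh s.sh
python3 -m pendant '[{"jaw":0,"linear":[0.07,0.11,0],"twist":2},{"jaw":0,"linear":[0.07,0.11,0],"twist":2},{"jaw":0,"linear":[0.07,0.11,0],"twist":2}]'>/dev/null; sh s.sh
python3 -m pendant '[{"jaw":0,"linear":[0.07,0.11,0],"twist":2},{"jaw":0,"linear":[0.07,0.11,0],"twist":2},{"jaw":0,"linear":[0.07,0.11,0],"twist":2}]'>/dev/null; sh s.sh
python3 -m pendant '[{"jaw":0,"linear":[0.07,0.11,0],"twist":2},{"jaw":0,"linear":[0.07,0.11,0],"twist":2}]'>/dev/null; sh s.sh
python3 -m pendant '[{"jaw":0,"linear":[0.07,0.11,0],"twist":2}]'>/dev/null; sh s.sh
python3 -m pendant '[{"jaw":0,"linear":[0.07,0.11,0],"twist":2}]'>/dev/null; sh s.sh
```

```text
t 9.65 pos [ 0.5981 -0.171   0.0816] yang -107.4 radial 30.9 tang -20.4 face 131.8 F r/t/z [ 0.8 -1.  -0. ]
grip 0.0
t 9.9 pos [ 0.5991 -0.1742  0.0816] yang -113.4 radial 30.8 tang -21.0 face 137.8 F r/t/z [ 0.1 -1.7 -0.3]
grip 0.97
t 10.15 pos [ 0.5997 -0.1783  0.0817] yang -119.4 radial 31.0 tang -20.8 face 143.8 F r/t/z [-0.5 -2.  -0.5]
grip 0.6
t 10.32 pos [ 0.5999 -0.1811  0.0817] yang -123.4 radial 31.1 tang -20.7 face 147.8 F r/t/z [ 0.3 -0.4 -0. ]
grip 0.35
t 10.4 pos [ 0.5998 -0.1825  0.0817] yang -125.4 radial 31.2 tang -20.5 face 149.8 F r/t/z [ 0.2 -0.1 -0.1]
grip 0.22
t 10.48 pos [ 0.5997 -0.1839  0.0817] yang -127.4 radial 31.2 tang -20.4 face 151.8 F r/t/z [ 0.7 -0.4  0.3]
grip 0.04
```

```bash

python3 -m pendant '[{"jaw":0,"linear":[0.07,0.11,0],"twist":2},{"jaw":0,"linear":[0,0,0],"twist":0}]'>/dev/null; sh s.sh
python3 -m pendant '[{"jaw":0,"linear":[0,-0.6,0],"twist":0},{"jaw":0,"linear":[0,0,-1],"twist":0},{"jaw":0,"linear":[0,0,-2],"twist":0},{"jaw":0,"linear":[0,0,-3],"twist":0},{"jaw":0,"linear":[0,0,-3],"twist":0},{"jaw":0,"linear":[0,0,0],"twist":0}]'>/dev/null; sh s.sh
python3 - <<'E'
from h import *
c=cams.camera("wrist"); cv2.imwrite("pics/w4.png",c["color"])
c=cams.camera("top"); cv2.imwrite("pics/t4.png",c["color"][170:280,300:460])
a=cv2.imread("pics/w4.png"); b=cv2.resize(cv2.imread("pics/t4.png"),None,fx=3,fy=3); out=np.zeros((590,640,3),np.uint8); out[:260]=a[:260]; out[260:590,:480]=b; cv2.imwrite("pics/m4.png",out)
E
```

```text
t 10.65 pos [ 0.5994 -0.1854  0.0817] yang -129.3 radial 31.2 tang -20.1 face 153.7 F r/t/z [-0.2 -0.2 -0.4]
grip 0.0
t 11.15 pos [ 0.6072 -0.1819  0.1787] yang -129.3 radial 35.1 tang -27.8 face 153.7 F r/t/z [ 0.6 -0.9  0.4]
grip 0.0
```

View pics/m4.png

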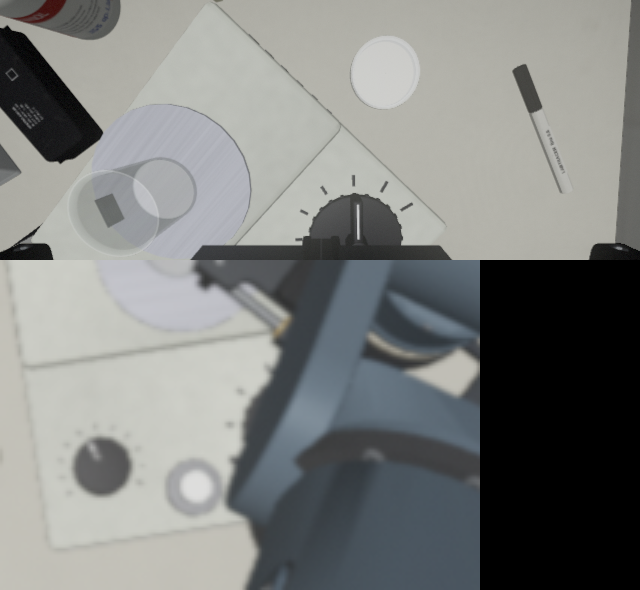

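The wrist view shows the pointer line at (357,222) aimed at the bar at (354,181). Only two longer bars lie beyond it, (384,186) and (406,206), so it is in position 5. The beaker and dial are unchanged. Next, the button: I check the housing height, then move over it.

```bash
python3 - <<'E'
from h import *
import pickle
c=pickle.load(open("w.pkl","rb"))
for r in (0,6,9,13,15,17,19,22): print(r,[round(float(dep(c,343.5+r*np.cos(a),180.2+r*np.sin(a))[2]),4) for a in np.arange(0,6.2,.785)])
E
python3 -m pendant '[{"jaw":0,"linear":[-1,0,0],"twist":0},{"jaw":0,"linear":[-2,-0.1,0],"twist":0},{"jaw":0,"linear":[-2.5,-0.1,0],"twist":0},{"jaw":0,"linear":[-2.5,-0.1,0],"twist":0},{"jaw":0,"linear":[-2,-0.1,0],"twist":0},{"jaw":0,"linear":[-1.2,-0.1,0],"twist":0},{"jaw":0,"linear":[0,0,0],"twist":0},{"jaw":0,"linear":[0,0,0],"twist":0}]' >/dev/null; sh s.sh
```

```text
0 [0.0668, 0.0668, 0.0668, 0.0668, 0.0668, 0.0668, 0.0668, 0.0668]
6 [0.0673, 0.0662, 0.0686, 0.0682, 0.068, 0.0661, 0.0672, 0.0692]
9 [0.0672, 0.0665, 0.0682, 0.0673, 0.068, 0.0674, 0.067, 0.0659]
13 [0.0568, 0.0569, 0.0566, 0.0666, 0.0602, 0.0579, 0.0588, 0.0569]
15 [0.0582, 0.0581, 0.0572, 0.0573, 0.0567, 0.0577, 0.059, 0.0567]
17 [0.0573, 0.0569, 0.0573, 0.0566, 0.0578, 0.0575, 0.0574, 0.0575]
19 [0.0456, 0.0455, 0.0453, 0.0585, 0.0577, 0.0585, 0.0585, 0.0561]
22 [0.0446, 0.0465, 0.045, 0.0459, 0.0462, 0.0457, 0.045, 0.047]
t 11.92 pos [ 0.5186 -0.1048  0.1707] yang -129.3 radial -82.4 tang -31.3 face 153.7 F r/t/z [1.2 0.3 0.1]
grip 0.0
```

```bash
python3 -m pendant '[{"jaw":0,"linear":[0.5,-0.15,1],"twist":0},{"jaw":0,"linear":[0,0,2],"twist":0},{"jaw":0,"linear":[0,0,2],"twist":0},{"jaw":0,"linear":[0,0,2],"twist":0},{"jaw":0,"linear":[0,0,1],"twist":0},{"jaw":0,"linear":[0,0,0.3],"twist":0},{"jaw":0,"linear":[0,0,0],"twist":0}]'>/dev/null; sh s.sh
python3 -m pendant '[{"jaw":0,"linear":[0,0,0.1],"twist":0},{"jaw":0,"linear":[0,0,0.1],"twist":0},{"jaw":0,"linear":[0,0,0.1],"twist":0},{"jaw":0,"linear":[0,0,0.1],"twist":0}]'>/dev/null; sh s.sh
python3 -m pendant '[{"jaw":0,"linear":[0,0,0.1],"twist":0},{"jaw":0,"linear":[0,0,0.1],"twist":0}]'>/dev/null; sh s.sh
```

```text
t 12.5 pos [ 0.5247 -0.108   0.0873] yang -129.4 radial -75.6 tang -32.6 face 153.8 F r/t/z [-0.5  0.2 -0.3]
grip 0.0
t 12.83 pos [ 0.5252 -0.1078  0.0853] yang -129.4 radial -75.4 tang -33.1 face 153.8 F r/t/z [ 0.9 -0.4 -0.2]
grip 0.0
t 13.0 pos [ 0.525  -0.1078  0.0831] yang -129.4 radial -75.6 tang -33.0 face 153.8 F r/t/z [-0.1 -0.   2.5]
grip 1.06
```

```bash
python3 -m pendant '[{"jaw":0,"linear":[0,0,0.1],"twist":0},{"jaw":0,"linear":[0,0,0.1],"twist":0},{"jaw":0,"linear":[0,0,0.1],"twist":0}]'>/dev/null; sh s.sh
python3 -m pendant '[{"jaw":0,"linear":[0,0,0.1],"twist":0},{"jaw":0,"linear":[0,0,0.1],"twist":0}]'>/dev/null; sh s.sh
python3 -m pendant '[{"jaw":0,"linear":[0,0,0.1],"twist":0},{"jaw":0,"linear":[0,0,0],"twist":0}]'>/dev/null; sh s.sh
```

```text
t 13.25 pos [ 0.525  -0.1078  0.0799] yang -129.4 radial -75.5 tang -33.0 face 153.8 F r/t/z [-0.4 -0.2  3.5]
grip 1.99
t 13.42 pos [ 0.5251 -0.1078  0.0782] yang -129.4 radial -75.5 tang -33.0 face 153.8 F r/t/z [-1.6  0.8 17.7]
grip 8.82
t 13.58 pos [ 0.5251 -0.1078  0.0782] yang -129.4 radial -75.5 tang -33.0 face 153.8 F r/t/z [-1.7  0.2 14.8]
grip 7.59
```

The force rises sharply at a fingertip height of 61 mm, which is 6 mm of travel, so the button is fully down. I retract and check.

```bash
python3 -m pendant '[{"jaw":0,"linear":[0,0,-0.5],"twist":0},{"jaw":0,"linear":[0,0,-1],"twist":0},{"jaw":0,"linear":[0,0,-2.5],"twist":0},{"jaw":0,"linear":[0,0,-3],"twist":0},{"jaw":0,"linear":[0,0,-3],"twist":0},{"jaw":0,"linear":[-2,0,-2],"twist":0},{"jaw":0,"linear":[-3,0,0],"twist":0},{"jaw":0,"linear":[-3,0,0],"twist":0},{"jaw":0,"linear":[-3,0,0],"twist":0},{"jaw":0,"linear":[-3,0,0],"twist":0},{"jaw":0,"linear":[-3,0,0],"twist":0},{"jaw":0,"linear":[-3,0,0],"twist":0}]'
python3 -m pendant '[{"jaw":0,"linear":[-3,0,0],"twist":0},{"jaw":0,"linear":[-3,0,0],"twist":0},{"jaw":0,"linear":[-3,0,0],"twist":0},{"jaw":0,"linear":[-2,0,0],"twist":0},{"jaw":0,"linear":[0,0,0],"twist":0},{"jaw":0,"linear":[0,0,0],"twist":0}]'>/dev/null; sh s.sh
python3 - <<'E'
from h import *
c=cams.camera("top"); print(dep(c,365,245)); cv2.imwrite("pics/t5.png",cv2.resize(c["color"][130:270,270:460],None,fx=4,fy=4,interpolation=cv2.INTER_CUBIC))
E
```

```text
time: 14.58
position: [0.3681, 0.0201, 0.1965]
tool_rot: [0.941, -0.337, -0.001, 0.0]
ft_force: [0.0, 1.1, 0.8]
grip_width: 0.0005
grip_force: 0.0
t 15.08 pos [0.2842 0.0894 0.1966] yang -129.2 radial -386.7 tang -33.5 face 153.6 F r/t/z [ 0.1 -0.3  1.2]
grip 0.0
[ 0.52405192 -0.10696749  0.06688189]
```

View pics/t5.png

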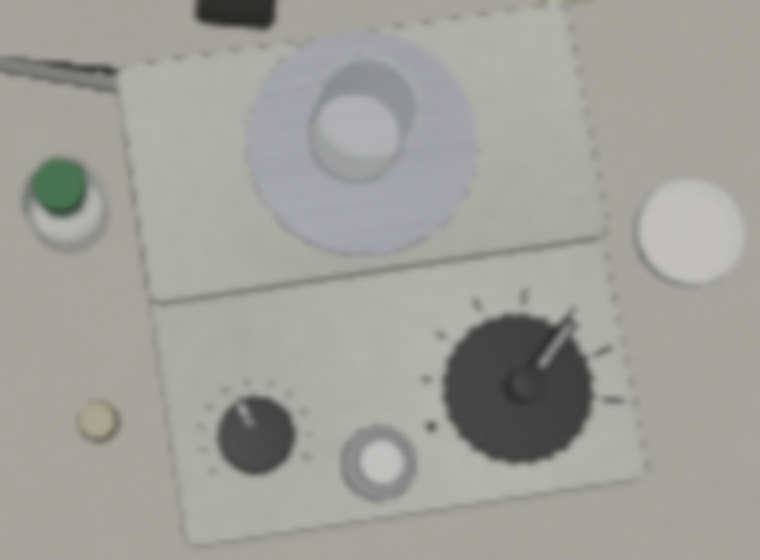

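The pointer runs from (525,385) to (572,315), covering the fifth bar, with bars 6 (603,351) and 7 (613,400) beyond it. The button is up again at 66.9 mm, and everything else is in place.

```bash
python3 -c "from rig import robot;print(robot.hand_in())"
```

```text
the job is handed in; nothing more can be done
None
```

The speed selector was pushed click by click to position 5 without running past it, then start was pressed fully down and came back up; the job is handed in at about 15 s, with nothing else seen to have moved.

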